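Present a glaze sample slide to the label reader

ROBOT

A 6-joint arm with a two-finger parallel gripper is mounted at the origin on a cart in front of the work surface, level with it; the furniture and walls round the work are solid. World frame = base frame: x ahead of the robot, y to its left, z up, the work surface at z = 0. Lengths are in mm, angles in rad, forces in N, time in s.
With the tool pointing down it reaches from about 350 to 875 mm from the base axis. Payload 4.2 kg.
Tool frame: the origin (TCP) lies midway between the tips of the shut fingers; the grasp point (between the pads) lies 19 mm behind it (arm.tcp_to_grasp is the distance from the TCP to the grasp point, in mm); z points along the fingers, y is the line along which they close (so a half turn about z gives the same grasp; the last joint's range is limited). The gripper opens to 85 mm and grips with 20 to 120 N. Pads are 22 mm wide; open, the fingers measure 114 mm over their backs; the gripper's body (76 mm by 85 mm) begins 54 mm behind the grasp point. The pads swing forward as they close: fully open they stand 13 mm farther back than shut.
Start: joints at [-0.862, 0.385, 0.008, 0, -1.194, -0.259], TCP at [271.753, -562.805, 231.312] pointing down, gripper open.
Joint ranges: [-3.14, 3.14], [-1.21, 2.06], [-1.07, 1.41], [-3.16, 2.05], [-2.99, -0.16], [-3.1, 3.1]. Speed limits (rad/s): [2.79, 2.79, 3.14, 3.14, 3.14, 3.14].

INTERFACE

Orientations are given as a unit quaternion [x, y, z, w].
In Python, from bench import arm, imaging, job, models gives the robot as it stands.
- The arm moves only by the tool arm_command, never from a script. Its argument "rows" is a list of rows, each an object with "grip": the opening, from 0 (shut) to 1 (fully open); "linear": the shift along the tool's x, y, z in mm, a list of three; "rot": the turn, a rotation vector about the tool's x, y, z in rad, a list of three. In form: [{"grip": grip, "linear": [tx, ty, tz], "rot": [rx, ry, rz]}, ...]. A call has 1 to 10 rows; each row is the pose to reach, as a shift and turn from the pose commanded when the call began, along the tool's axes at that moment; what a row does not reach only later rows make up. A row lasts 1/8 s, in which the tool goes at most 62.5 mm and 10.7 degrees, less where a joint would pass 70% of its speed; a pose out of reach is approached as far as the arm can. A call with a gripper value outside its range is refused whole. The fingers move at their own pace and stop on an object; the grip force is fixed at half the most. Time passes only in rows, so rows that repeat a pose let the fingers close. It gives the time, the measured TCP pose, the force, the opening and the grip force at its end, in the units of the state.
- arm.read_state(): the state, without advancing time (a new reading comes with each control period).
- imaging.get_image(name): name is "scene" or "side" or "wrist"; returns a dict with "frame" (480x640x3 uint8, red, green, blue), "fx", "fy", "cx", "cy" (pixels), "extrinsics" (4x4, takes a point from world to camera coordinates); the wrist camera has in their place "T_tool_cam" (4x4, takes a point from camera to tool coordinates, whose origin is the TCP and whose axes are the flange's). Camera axes: x right, y down, z forward; pixel columns grow to the right and rows downward; lengths in mm; the calibration is good to about 2 mm. A picture is of the moment at which its call begins: read the wrist's pose just before it. There is no depth.
- job.job_done(): hands the job in; it is judged then, once.
Trained networks look in a picture, given as the dict that the camera call returned (one of the last four; its "shot" number tells which), for a name from the list of things; names that differ only in an ending like _2 or _b are one class to them, and where a whole thing is asked for, a point or a joint stands for the part that bears it (a point fixed in the world has none). Each returns a list of dicts, best first, with "score" (0 to 1); they miss things now and then, are a little off and sometimes report something else, mostly with a low value. They report only what shows in the picture. A call takes as long as a camera call.
- models.spot_in(picture, query): "rect" ([left, top, right, bottom] in pixels, round what is visible of it).
- models.tip_of(picture, query): "pixel" ([column, row] in pixels: a listed point, or the origin of a listed thing).
The state is a dict: "clock": time; "joints": joint angles; "joint_vel": joint speeds; "joint_efforts": joint torques, N m; "position": TCP position; "ee_rot": TCP orientation; "contact_force": force on the tool from outside, world axes, zero at the start; "wrist_torque": the same for the moment, N m; "gripper_width": finger opening in mm; "grasp_force": force on a finger pad.
Only numpy, scipy, OpenCV 4.12 (cv2) and the standard library are available. Lean on these libraries where they do the work, as an engineer would, in place of code of your own. Each camera call takes 0.05 s, during which the arm holds its last target. There are 200 camera calls.

TASK

Take the blue-glazed sample slide out of its stand by its frosted end, the end with the cut corner, and hold it in front of the label reader with the label uncovered, tipped up squarely towards the lens and centred about 15 cm from it. Never touch the glaze or the clear glass with the fingers, do not touch the reader, and leave the other slides and the things around where they are. Finish while still holding the slide there, steady.

Things in the scene. Friction and masses are not known exactly. Their poses are not given: they have to be found in the camera images.
- blue_slide_center (a point): centre of the blue-glazed glass slide, which stands on its long edge: 110 mm long (own x), 5 mm thick (y), 70 mm high (z, up). Frosted matt white end x = +5 to +55 mm, its upper outer corner cut off at 45 degrees (14 mm notch); +y points out of the label face. Pinch it across the 5 mm in the top 30 mm of the frosted end, near x = +25 mm, where both faces are bare.
- blue_slide_label (a point): middle of the label (white paper, square black code, 40 x 22 mm) on the slide's +y face: 30 mm from the slide's centre towards the frosted end, 7 mm below the centre; its upper edge is 31 mm below the slide's top edge. Axes as the slide's. Seen from the label side with the notch at the top, the notch is at the upper left; the back has no label.
- green_slide_center (a point): the same point of the grey-green slide, a bystander of the same shape in its own stand
- brown_slide_center (a point): the same point of the red-brown slide, a bystander of the same shape in its own stand
- blue_stand: fixed wooden stand of the blue slide, 80 mm long (x, the slot's direction), 48 wide, 22 high, origin under its middle. The slot, open at both ends, is 7.2 mm wide, 14 mm deep, floor 8 mm above the bench; the slide stands in it loosely, same axes: lift it straight out. The other stands are alike; the three change places and point any way.
- reader_lens (a point): middle of the label reader's round lens, about 0.285 m above the bench: fixed grey head, 50 x 56 x 60 mm, on an aluminium post at the back right, turned roughly to the robot. Own +z points out of the lens along its line of sight, 45 degrees below level, out over the bench; y is level. The reading spot is 150 mm out along +z.
- reader: the fixed reader as a whole, origin under its dark foot (100 x 90 mm); post 350 mm high; the head is in front of the post, towards its own -x
- blue_slide: the blue slide as a whole, 40 to 75 g; origin at the middle of its bottom edge, axes as its centre's
- blue_slide_tag: the label's part of the blue slide's frosted end: 16 to 40 mm above the bottom edge, on the +y face, to stay uncovered; same origin as the blue slide
- blue_slide_sample: the part of the blue slide not to be touched by the fingers: deep blue glaze x = -37 to +5 mm, polished clear glass x = -55 to -37 mm, full height; same origin as the blue slide
- masking_tape: roll of masking tape lying at the back, 109 mm wide, 24 mm high, bystander
- tile_blue: blue-glazed clay tile lying flat near the front right edge, 83 x 68 x 10 mm, bystander
- beaker: clear measuring beaker standing at the back, 75 x 82 x 86 mm, bystander

How it is judged (in metres and radians):
On the way:
1. the blue slide is held by the fingers, clear of its stand (height (world z) of blue_slide_label above 0.075 m and contact force between the fingers and blue_slide above 1 N and contact force between blue_slide and blue_stand below 0.1 N), for 0.2 s.
At the end, for the whole second after the job is handed in: Blue slide gripped in the air (label over 100 mm up, still), fingers off label, glaze and clear glass, nothing else touching it; label within 35 mm of the line of sight, 110 to 190 mm from the lens, facing it within 18 degrees; bystanders within 25 mm of their places (y of reader_lens in the frame of blue_slide_label between 0.11 and 0.19 m and x of reader_lens in the frame of blue_slide_label between -0.05 and 0.05 m and z of reader_lens in the frame of blue_slide_label between -0.05 and 0.05 m and x of blue_slide_label in the frame of reader_lens between -0.035 and 0.035 m and y of blue_slide_label in the frame of reader_lens between -0.035 and 0.035 m and angle between blue_slide_label's own y axis and vertical below 1.2 rad and height (world z) of blue_slide_label above 0.1 m and contact force between the fingers and blue_slide above 1 N and contact force between the fingers and blue_slide_tag below 0.3 N and contact force between the fingers and blue_slide_sample below 0.3 N and contact force between blue_slide and blue_stand below 0.1 N and contact force between blue_slide and reader below 0.1 N and linear speed of blue_slide below 0.03 m/s and not (distance of any of green_slide_center, brown_slide_center, masking_tape, tile_blue, beaker from where it was at the start of the episode above 0.025 m)); the arm keeps its last pose, push and grip.
It fails at once if the fingers touch the blue slide's glaze or clear glass (contact force between the fingers and blue_slide_sample above 0.5 N).
It fails at once if the reader is touched (more than 2 N) (contact force between any of the arm, the fingers, blue_slide and reader above 2 N).
It fails at once if a bystander is displaced by more than 25 mm (distance of any of green_slide_center, brown_slide_center, masking_tape, tile_blue, beaker from where it was at the start of the episode above 0.025 m).
It also fails if it takes over 48 s, if anything falls off the work surface, if the arm or the gripper's body presses on something with over 40 N, if the wrist force passes 120 N, or if a joint passes its speed limit or range.

## Working session

There is one attempt and no reset: what is moved stays moved. The work goes in short steps, Python scripts to look and compute and a tool call to move; the robot and the scene stay as the last step left them, time stands still between calls to the robot, and variables do not carry over. Pictures are saved under pics/ and viewed, at most 10 in all, crops included, and the job is handed in when it is done.

Besides the shell and the picture viewer there is one more tool, called as name(argument=value, ...), one argument or row to a line, values as JSON. arm_command: Moves the arm, as the interface text tells. Its arguments: {"type":"object","properties":{"rows":{"type":"array"}},"required":["rows"]}

```bash
mkdir -p pics
cat > h.py <<'E'
import numpy as np, cv2
from scipy.spatial.transform import Rotation as R
from bench import arm, imaging, job, models
def cam(name):
    s=arm.read_state(); p=imaging.get_image(name)
    K=np.array([[p["fx"],0,p["cx"]],[0,p["fy"],p["cy"]],[0,0,1.]])
    if name=="wrist":
        T=np.eye(4);T[:3,:3]=R.from_quat(s["ee_rot"]).as_matrix();T[:3,3]=s["position"]
        E=np.linalg.inv(T@np.array(p["T_tool_cam"]))
    else: E=np.array(p["extrinsics"])
    return p,K,E
def ray(K,E,px):
    d=E[:3,:3].T@np.linalg.inv(K)@[px[0],px[1],1]; c=-E[:3,:3].T@E[:3,3]
    return c,d/np.linalg.norm(d)
def atz(K,E,px,z):
    c,d=ray(K,E,px); return c+d*(z-c[2])/d[2]
def tri(rs):
    A=sum(np.eye(3)-np.outer(d,d) for c,d in rs); b=sum((np.eye(3)-np.outer(d,d))@c for c,d in rs)
    X=np.linalg.solve(A,b); return X,[round(float(np.linalg.norm(np.cross(d,X-c))),1) for c,d in rs]
def proj(K,E,X):
    q=K@(E[:3,:3]@np.array(X)+E[:3,3]); return q[:2]/q[2]
def save(p,n): cv2.imwrite("pics/"+n+".png",p["frame"][:,:,::-1])
E
cat > a.py <<'E'
from h import *
C={n:cam(n) for n in("scene","side")}
for n in C: save(C[n][0],n+"0")
for q in ["blue_slide_center","blue_slide_label","green_slide_center","brown_slide_center","blue_stand","reader_lens","reader","masking_tape","beaker","tile_blue","blue_slide"]:
    rs=[]
    for n,(p,K,E) in C.items():
        t=models.tip_of(p,q)[:2]
        print(q,n,[(np.round(x["pixel"]).tolist(),round(x["score"],2)) for x in t])
        if t: rs.append(ray(K,E,t[0]["pixel"]))
    if len(rs)==2: X,e=tri(rs);print("   ",np.round(X),e)
for n,(p,K,E) in C.items(): print(n,np.round(-E[:3,:3].T@E[:3,3]),np.round(E[2,:3],2))
s=arm.read_state();print(s["position"],s["ee_rot"],arm.tcp_to_grasp)
print(np.array(imaging.get_image("wrist")["T_tool_cam"]).round(2))
E
python3 a.py
```

```text
blue_slide_center scene [([209.0, 268.0], 0.79), ([268.0, 281.0], 0.39)]
blue_slide_center side [([208.0, 345.0], 0.64)]
    [471. 323.  42.] [1.7, 1.7]
blue_slide_label scene []
blue_slide_label side [([204.0, 356.0], 0.86)]
green_slide_center scene [([266.0, 281.0], 0.92)]
green_slide_center side [([274.0, 296.0], 0.67)]
    [509. 122.  43.] [4.5, 4.5]
brown_slide_center scene [([320.0, 307.0], 0.92)]
brown_slide_center side [([355.0, 275.0], 0.6)]
    [461. -98.  49.] [1.0, 1.0]
blue_stand scene [([211.0, 282.0], 0.73)]
blue_stand side [([209.0, 353.0], 0.68)]
    [480. 326. -13.] [0.1, 0.1]
reader_lens scene [([407.0, 222.0], 0.73)]
reader_lens side [([378.0, 150.0], 0.75)]
    [ 632. -264.  285.] [0.5, 0.5]
reader scene [([416.0, 310.0], 0.83)]
reader side [([370.0, 210.0], 0.69), ([210.0, 348.0], 0.41)]
    [ 672. -294.   -2.] [0.1, 0.1]
masking_tape scene [([353.0, 290.0], 0.8)]
masking_tape side [([310.0, 235.0], 0.87)]
    [675. -85.   0.] [1.1, 1.1]
beaker scene [([307.0, 277.0], 0.97)]
beaker side [([261.0, 260.0], 0.9), ([211.0, 350.0], 0.49)]
    [669.  82.  -3.] [0.8, 0.8]
tile_blue scene [([405.0, 357.0], 0.89)]
tile_blue side [([367.0, 212.0], 0.66)]
    [ 687. -305. -120.] [57.1, 57.1]
blue_slide scene [([208.0, 274.0], 0.71)]
blue_slide side [([209.0, 349.0], 0.67)]
    [472. 326.  20.] [1.3, 1.3]
scene [-731. -847.  895.] [ 0.76  0.5  -0.41]
side [-233.  451. 1286.] [ 0.54 -0.33 -0.77]
[ 271.75680506 -562.81694194  231.31182124] [-2.23010064e-01  9.74816142e-01 -1.24396967e-05  9.50407806e-06] 18.700000000000003
[[  -0.     -0.95   -0.31   80.64]
 [   1.     -0.      0.      0.55]
 [  -0.     -0.31    0.95 -142.39]
 [   0.      0.      0.      1.  ]]
```

Run:
```python
import cv2,numpy as np
a=cv2.imread("pics/side0.png")[300:400,140:280];b=cv2.imread("pics/scene0.png")[170:350,150:480]
a=cv2.resize(a,(560,400),interpolation=3)[:, :]
cv2.imwrite("pics/v1.png",a)
cv2.imwrite("pics/v2.png",cv2.resize(b,None,fx=2,fy=2))
```

```text
(no output)
```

View pics/v1.png

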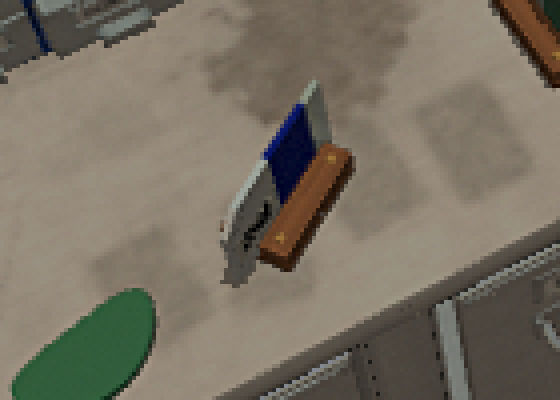

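View pics/v2.png

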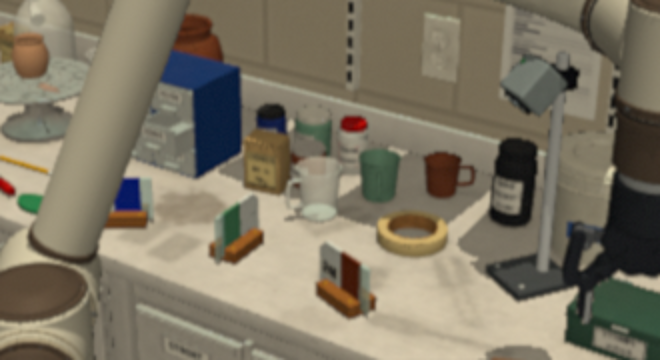

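Run:
```python
from h import *
p,K,E=cam("side")
f=lambda c,z:atz(K,E,(140+c[0]/4,300+c[1]/4),z)
a=f((315,82),78);b=f((265,158),78)
s1=f((353,152),22);s2=f((297,262),22);t1=f((328,145),22);t2=f((262,252),22)
for u,v in((a,b),(s1,s2),(t1,t2)):
    d=v-u;print(u.round(),v.round(),np.linalg.norm(d).round(),np.arctan2(d[1],d[0]).round(2))
print("mid",((s1+s2+t1+t2)/4).round())
print(models.spot_in(p,"blue_slide")[:1],models.spot_in(p,"blue_stand")[:1])
```

```text
[499. 279.  78.] [466. 326.  78.] 58.0 2.17
[475. 271.  22.] [424. 332.  22.] 80.0 2.27
[487. 282.  22.] [440. 348.  22.] 80.0 2.19
mid [457. 308.  22.]
[{'rect': [195.1, 320.6, 219.1, 369.9], 'score': 0.85}] [{'rect': [204.2, 336.4, 229.4, 364.1], 'score': 0.76}]
```

arm_command(
  rows=[
    {"grip": 1,"linear": [-560,736,0],"rot": [0,0,-1.73]},
    {"grip": 1,"linear": [-560,736,0],"rot": [0,0,-1.73]},
    {"grip": 1,"linear": [-560,736,0],"rot": [0,0,-1.73]},
    {"grip": 1,"linear": [-560,736,0],"rot": [0,0,-1.73]},
    {"grip": 1,"linear": [-560,736,0],"rot": [0,0,-1.73]},
    {"grip": 1,"linear": [-560,736,0],"rot": [0,0,-1.73]},
    {"grip": 1,"linear": [-560,736,0],"rot": [0,0,-1.73]},
    {"grip": 1,"linear": [-560,736,0],"rot": [0,0,-1.73]},
    {"grip": 1,"linear": [-560,736,0],"rot": [0,0,-1.73]},
    {"grip": 1,"linear": [-560,736,0],"rot": [0,0,-1.73]},
  ],
)

```text
clock: 2.65
position: [396.4, 51.9, 232.0]
ee_rot: [0.887, -0.461, 0.001, -0.001]
contact_force: [1.8, -1.3, 0.7]
gripper_width: 85.3
grasp_force: 0.0
```

arm_command(
  rows=[
    {"grip": 1,"linear": [-204,-216,40],"rot": [0,0,0]},
    {"grip": 1,"linear": [-204,-216,40],"rot": [0,0,0]},
    {"grip": 1,"linear": [-204,-216,40],"rot": [0,0,0]},
    {"grip": 1,"linear": [-204,-216,40],"rot": [0,0,0]},
    {"grip": 1,"linear": [-204,-216,40],"rot": [0,0,0]},
    {"grip": 1,"linear": [-204,-216,40],"rot": [0,0,0]},
    {"grip": 1,"linear": [-204,-216,40],"rot": [0,0,0]},
  ],
)

```text
clock: 3.52
position: [456.5, 340.1, 191.0]
ee_rot: [0.887, -0.462, -0.0, 0.0]
contact_force: [0.2, 0.0, 0.6]
gripper_width: 85.1
grasp_force: 0.0
```

```bash
cat > w.py <<'E'
from h import *
p,K,E=cam("wrist"); save(p,"w1")
s=arm.read_state();print(np.round(s["position"],1),np.round(s["joints"],2),s["clock"])
for q,z in(("blue_slide_center",43),("blue_slide_label",36),("blue_stand",0),("blue_slide",8)):
    for t in models.tip_of(p,q)[:2]: print(q,np.round(t["pixel"]),round(t["score"],2),atz(K,E,t["pixel"],z).round())
for x in(55,41,25,5,-37,-55):
    az=2.18;print(x,proj(K,E,[470+x*np.cos(az),323+x*np.sin(az),78]).round())
E
python3 w.py
```

```text
[456.5 339.7 191.5] [ 0.92  0.32 -0.19 -0.   -1.06 -0.32] 3.575
blue_slide_label [320. 233.] 0.68 [450. 345.  36.]
blue_stand [318. 182.] 0.88 [469. 319.   0.]
blue_slide [311. 187.] 0.75 [472. 325.   8.]
55 [315. 288.]
41 [315. 268.]
25 [315. 245.]
5 [315. 215.]
-37 [315. 146.]
-55 [315. 115.]
```

View pics/w1.png

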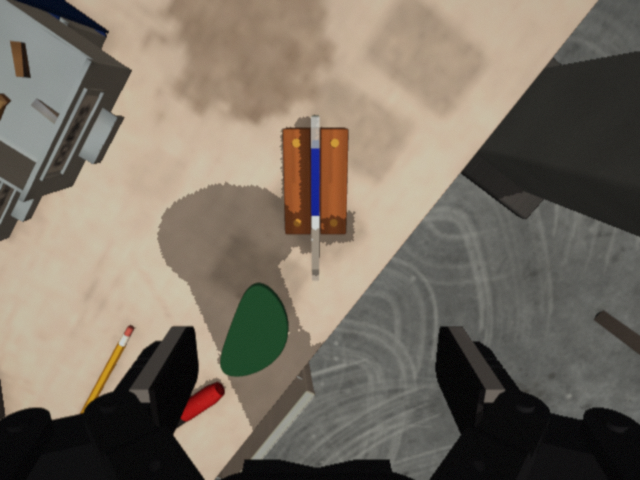

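arm_command(
  rows=[
    {"grip": 1,"linear": [-3.6,-1.5,60],"rot": [0,0,0]},
    {"grip": 1,"linear": [-3.6,-1.5,110],"rot": [0,0,0]},
    {"grip": 1,"linear": [-3.6,-1.5,138],"rot": [0,0,0]},
    {"grip": 1,"linear": [-3.6,-1.5,138],"rot": [0,0,0]},
    {"grip": 1,"linear": [-3.6,-1.5,138],"rot": [0,0,0]},
    {"grip": 1,"linear": [-3.6,-1.5,138],"rot": [0,0,0]},
  ],
)

```text
clock: 4.53
position: [456.8, 345.2, 55.3]
ee_rot: [0.887, -0.463, 0.0, -0.002]
contact_force: [-1.0, 0.6, 0.2]
gripper_width: 85.5
grasp_force: 0.0
```

Run:
```python
from h import *
p,K,E=cam("wrist"); cv2.imwrite("pics/w2.png",p["frame"][150:,:,::-1])
s=arm.read_state();print(np.round(s["position"],1))
for x in(55,25,5,-37): print(x,proj(K,E,[470+x*np.cos(2.18),323+x*np.sin(2.18),78]).round()-[0,150])
```

```text
[456.6 345.1  55.1]
55 [322. 283.]
25 [323. 210.]
5 [323. 156.]
-37 [324.  23.]
```

View pics/w2.png

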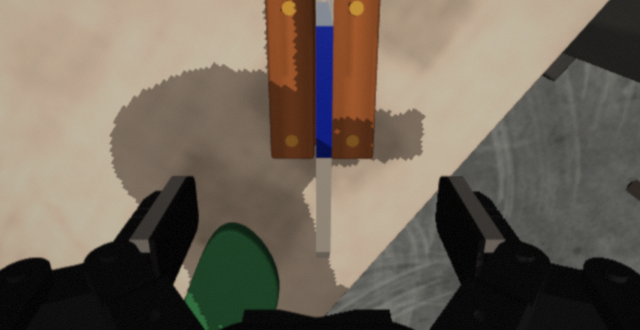

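arm_command(
  rows=[
    {"grip": 0,"linear": [0,0,1],"rot": [0,0,0]},
    {"grip": 0,"linear": [0,0,1],"rot": [0,0,0]},
    {"grip": 0,"linear": [0,0,1],"rot": [0,0,0]},
    {"grip": 0,"linear": [0,0,1],"rot": [0,0,0]},
    {"grip": 0,"linear": [0,0,1],"rot": [0,0,0]},
    {"grip": 0,"linear": [0,0,1],"rot": [0,0,0]},
    {"grip": 0,"linear": [0,0,1],"rot": [0,0,0]},
    {"grip": 0,"linear": [0,0,1],"rot": [0,0,0]},
  ],
)

```text
clock: 5.58
position: [456.0, 344.5, 52.4]
ee_rot: [0.887, -0.463, 0.0, -0.0]
contact_force: [-0.4, 0.3, 0.9]
gripper_width: 4.0
grasp_force: 60.1
```

arm_command(
  rows=[
    {"grip": 0,"linear": [0,0,-15],"rot": [0,0,0]},
    {"grip": 0,"linear": [0,0,-30],"rot": [0,0,0]},
    {"grip": 0,"linear": [0,0,-60],"rot": [0,0,0]},
    {"grip": 0,"linear": [0,0,-110],"rot": [0,0,0]},
    {"grip": 0,"linear": [0,0,-160],"rot": [0,0,0]},
    {"grip": 0,"linear": [0,0,-200],"rot": [0,0,0]},
    {"grip": 0,"linear": [0,0,-200],"rot": [0,0,0]},
  ],
)

```text
clock: 6.45
position: [457.3, 345.6, 257.9]
ee_rot: [0.887, -0.462, 0.001, -0.005]
contact_force: [-1.4, 0.4, -0.7]
gripper_width: 3.6
grasp_force: 59.8
```

Run:
```python
from h import *
from scipy.optimize import least_squares
s=arm.read_state();print(np.round(s["position"],1),s["grasp_force"],s["clock"],np.round(s["joints"],2))
p,K,E=cam("wrist")
T=np.array(p["T_tool_cam"]);iT=np.linalg.inv(T)
# slide in tool: x_tool=-x_slide, y=y, z=-z
for q in("blue_slide_center","blue_slide_label","blue_slide"): 
    print(q,[(np.round(t["pixel"]),round(t["score"],2)) for t in models.tip_of(p,q)[:1]])
cv2.imwrite("pics/w3.png",p["frame"][100:,:,::-1])
z=-25
for xs in(55,25,5,-37,-55): print(xs,proj(K,iT,[25-xs,0,z]).round()-[0,100])
for n in("scene","side"):
    p,K,E=cam(n)
    r=[(t["pixel"],round(t["score"],2)) for t in models.tip_of(p,"reader_lens")[:1]+models.tip_of(p,"reader")[:1]]
    print(n,r,[b["rect"] for b in models.spot_in(p,"reader")[:1]])
    f=p["frame"]; c=(378,150) if n=="side" else (407,222)
    f=f[c[1]-50:c[1]+50,c[0]-60:c[0]+60]
    cv2.imwrite("pics/r_%s.png"%n,cv2.resize(f[:,:,::-1],(480,400),interpolation=cv2.INTER_CUBIC))
a=np.hstack([cv2.imread("pics/r_scene.png")[:,:390],cv2.imread("pics/r_side.png")[:,:390]]);cv2.imwrite("pics/r.png",a)
```

```text
[457.3 345.6 257.9] 59.81846809387207 6.45 [ 0.93  0.27 -0.09  0.   -1.2  -0.32]
blue_slide_center []
blue_slide_label []
blue_slide [(array([312., 233.]), 0.93)]
55 [317. 340.]
25 [317. 266.]
5 [317. 212.]
-37 [318.  77.]
-55 [318.  10.]
scene [([408.4, 223.8], 0.94), ([415.6, 311.2], 0.77)] [[397.5, 198.1, 441.3, 322.3]]
side [([368.2, 210.4], 0.88)] [[353.8, 115.0, 391.2, 222.6]]
```

View pics/w3.png

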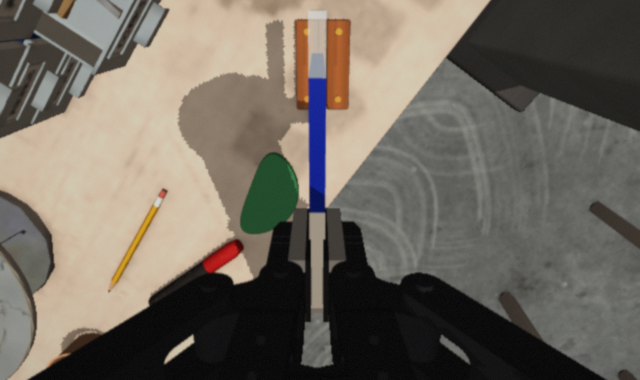

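View pics/r.png

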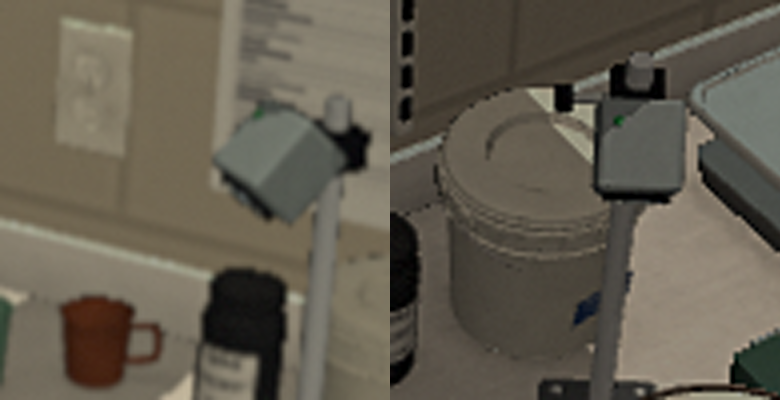

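Run:
```python
from h import *
p,K,E=cam("side"); f=lambda u,v,z:atz(K,E,(318+(u-390)/4,100+v/4),z)
for u,v,z in(((597,190),(682,197),305),((601,97),(684,100),347),((540,383),(655,384),12)):
    a,b=f(*u,z),f(*v,z);d=b-a;print(a.round(),b.round(),np.linalg.norm(d).round(),"facing az",np.arctan2(d[1],d[0])-np.pi/2+2*np.pi)
p2,K2,E2=cam("scene")
g=lambda u,v:ray(K2,E2,(407-60+u/4,222-50+v/4))
X=[]
for pa,pb in(((337,108),(640,70)),((240,188),(640,150))): pass
P=[models.tip_of(c[0],q)[0]["pixel"] if models.tip_of(c[0],q) else None for q in("reader_lens","reader") for c in((p,K,E),(p2,K2,E2))]
print(P)
```

```text
[ 635. -238.  305.] [ 602. -281.  305.] 55.0 facing az 2.495633872330991
[ 670. -260.  347.] [ 641. -304.  347.] 53.0 facing az 2.5630749932011514
[ 732. -280.   12.] [ 687. -357.   12.] 89.0 facing az 2.6042689015725506
[[377.3, 153.4], [406.9, 219.7], [367.5, 209.7], [414.0, 313.1]]
```

arm_command(
  rows=[
    {"grip": 0,"linear": [41,27,0],"rot": [0,0,-0.17]},
    {"grip": 0,"linear": [82,54,0],"rot": [0,0,-0.34]},
    {"grip": 0,"linear": [123,82,0],"rot": [0,0,-0.51]},
    {"grip": 0,"linear": [165,109,0],"rot": [0,0,-0.68]},
    {"grip": 0,"linear": [206,137,0],"rot": [0,0,-0.85]},
    {"grip": 0,"linear": [247,164,0],"rot": [0,0,-1.02]},
    {"grip": 0,"linear": [290,192,0],"rot": [0,0,-1.19]},
    {"grip": 0,"linear": [330,219,0],"rot": [0,0,-1.36]},
    {"grip": 0,"linear": [371,246,0],"rot": [0,0,-1.53]},
    {"grip": 0,"linear": [413,274,0],"rot": [0,0,-1.7]},
  ],
)

```text
clock: 8.8
position: [467.5, -149.8, 252.7]
ee_rot: [0.933, 0.359, 0.0, 0.0]
contact_force: [0.9, 1.3, -0.9]
gripper_width: 4.2
grasp_force: 59.8
```

```bash
cat > g.py <<'E'
from h import *
import sys
s=arm.read_state();M=R.from_quat(s["ee_rot"]);P=np.array(s["position"])
print(P.round(1),np.round(s["joints"],2),s["grasp_force"],s["clock"])
L=np.array([633,-267,285]);az=2.53
los=np.array([np.cos(az),np.sin(az),-1])/2**.5;n=-los
d=np.array([n[0],n[1],-n[2]]);e=np.cross(d,n)*1.0
lab=np.array([-5,2.5,16.4])
for f in map(float,sys.argv[1:]):
    z=np.cos(f)*d+np.sin(f)*e; B=np.c_[np.cross(n,z),n,z]
    t=L+150*los-B@lab; rel=M.inv()*R.from_matrix(B)
    print(f,"tcp",t.round(),"z",z.round(2),"lin",M.inv().apply(t-P).round(1),"rot",rel.as_rotvec().round(3),rel.magnitude().round(2))
l=P+M.apply(lab);y=M.apply([0,1,0]);v=l-L
print("label",l.round(),"dist",(v@los).round(1),"off",np.linalg.norm(v-v@los*los).round(1),"ang",np.degrees(np.arccos(y@n)).round(1))
E
python3 g.py -.8 -.4 0 .4 .8
```

```text
[ 467.5 -149.8  252.7] [ 0.02  0.14 -0.28  0.   -1.16  2.28] 59.792287945747375 8.8Traceback (most recent call last):
  File "g.py", line 12, in <module>
    print(f,"tcp",t.round(),"z",z.round(2),"lin",M.inv().apply(t-P).round(1),"rot",rel.as_rotvec().round(3),rel.magnitude().round(2))
                                                                                                            ^^^^^^^^^^^^^^^^^^^^^
AttributeError: 'float' object has no attribute 'round'
```

```bash
sed -i 's/rel.magnitude().round(2)/round(float(rel.magnitude()),2)/' g.py; python3 g.py -.8 -.4 0 .4 .8
```

```text
[ 467.5 -149.8  252.7] [ 0.02  0.14 -0.28  0.   -1.16  2.28] 59.792287945747375 8.8
-0.8 tcp [ 531. -206.  188.] z [ 0.82  0.3  -0.49] lin [ 9.8 84.2 65. ] rot [-0.657  0.842 -0.517] 1.19
-0.4 tcp [ 534. -200.  189.] z [ 0.76 -0.06 -0.65] lin [15.8 81.4 63.5] rot [-0.73   0.465 -0.368] 0.94
0.0 tcp [ 538. -194.  189.] z [ 0.58 -0.41 -0.71] lin [22.5 80.3 64. ] rot [-0.781  0.088 -0.213] 0.81
0.4 tcp [ 543. -191.  186.] z [ 0.31 -0.69 -0.65] lin [28.9 81.2 66.3] rot [-0.811 -0.29  -0.054] 0.86
0.8 tcp [ 549. -189.  183.] z [-0.01 -0.87 -0.49] lin [33.9 83.9 70. ] rot [-0.819 -0.667  0.11 ] 1.06
label [ 465. -155.  236.] dist 176.9 off 108.1 ang 46.4
```

arm_command(
  rows=[
    {"grip": 0,"linear": [2,11,8],"rot": [-0.105,0.066,-0.053]},
    {"grip": 0,"linear": [4,23,18],"rot": [-0.209,0.133,-0.105]},
    {"grip": 0,"linear": [7,35,27],"rot": [-0.313,0.199,-0.158]},
    {"grip": 0,"linear": [9,46,36],"rot": [-0.417,0.266,-0.21]},
    {"grip": 0,"linear": [11,58,45],"rot": [-0.52,0.332,-0.263]},
  ],
)

```text
clock: 9.43
position: [513.5, -186.2, 210.7]
ee_rot: [0.836, 0.46, 0.242, 0.177]
contact_force: [42.4, 12.4, 16.0]
gripper_width: 4.0
grasp_force: 60.2
```

```bash
python3 g.py -.4 0
```

```text
[ 513.5 -186.2  210.7] [-0.04  0.04 -0.77  0.33 -0.16  2.3 ] 60.17711520195007 9.425
-0.4 tcp [ 534. -200.  189.] z [ 0.76 -0.06 -0.65] lin [-7.3  9.6 30.1] rot [-0.217  0.134 -0.107] 0.28
0.0 tcp [ 538. -194.  189.] z [ 0.58 -0.41 -0.71] lin [-0.9  9.6 32.5] rot [-0.234 -0.264 -0.062] 0.36
label [ 522. -193.  197.] dist 156.2 off 32.4 ang 13.8
```

arm_command(
  rows=[
    {"grip": 0,"linear": [0,0,0],"rot": [0,0,0]},
    {"grip": 0,"linear": [0,0,0],"rot": [0,0,0]},
  ],
)

```text
clock: 9.68
position: [516.5, -186.1, 212.9]
ee_rot: [0.836, 0.458, 0.245, 0.178]
contact_force: [0.2, -0.0, 0.2]
gripper_width: 3.8
grasp_force: 60.7
```

```bash
python3 g.py .3 .5; python3 -c "
from h import *
s=arm.read_state();print(s['contact_force'],s['ee_rot'],s['joint_vel'])
p,K,E=cam('side');cv2.imwrite('pics/s3.png',cv2.resize(p['frame'][90:260,270:430,::-1],None,fx=3,fy=3))"
```

```text
[ 516.5 -186.1  212.9] [-0.04  0.04 -0.77  0.33 -0.16  2.3 ] 60.65019607543945 9.675
0.3 tcp [ 542. -191.  187.] z [ 0.38 -0.63 -0.68] lin [ 0.9  6.7 36. ] rot [-0.24  -0.565 -0.031] 0.61
0.5 tcp [ 545. -190.  186.] z [ 0.23 -0.75 -0.62] lin [ 2.9  7.2 38.8] rot [-0.245 -0.764 -0.007] 0.8
label [ 525. -193.  200.] dist 152.9 off 32.1 ang 13.7
[ 0.24434466 -0.04716776  0.19295407] [0.83603633 0.45783691 0.24464871 0.17769535] [ 9.03932096e-03 -3.33149858e-05  2.13518843e-02  1.97815454e-03
  3.24177205e-05 -3.97195695e-03]
```

View pics/s3.png

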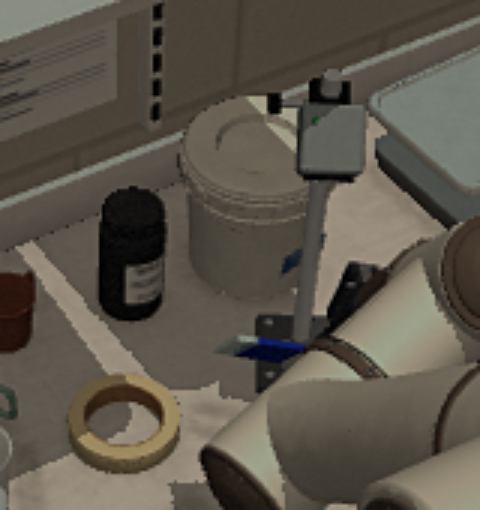

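arm_command(
  rows=[
    {"grip": 0,"linear": [0,1,5],"rot": [-0.03,-0.09,0]},
    {"grip": 0,"linear": [0,2,10],"rot": [-0.06,-0.19,-0.01]},
    {"grip": 0,"linear": [1,3,15],"rot": [-0.1,-0.28,-0.01]},
    {"grip": 0,"linear": [1,4,21],"rot": [-0.14,-0.38,-0.02]},
    {"grip": 0,"linear": [1,5,28],"rot": [-0.19,-0.47,-0.03]},
    {"grip": 0,"linear": [1,7,36],"rot": [-0.24,-0.565,-0.03]},
    {"grip": 0,"linear": [1,7,36],"rot": [-0.24,-0.565,-0.03]},
    {"grip": 0,"linear": [1,7,36],"rot": [-0.24,-0.565,-0.03]},
  ],
)

```text
clock: 10.72
position: [542.2, -190.0, 185.0]
ee_rot: [0.837, 0.373, 0.051, 0.397]
contact_force: [-0.7, 0.4, 0.1]
gripper_width: 3.6
grasp_force: 60.7
```

```bash
python3 g.py .3 .5
```

```text
[ 542.2 -190.   185. ] [-0.09  0.21 -0.96  1.79 -0.65  0.84] 60.722819566726685 10.725
0.3 tcp [ 542. -191.  187.] z [ 0.38 -0.63 -0.68] lin [-1.5  2.  -0.7] rot [-0.004 -0.001  0.003] 0.01
0.5 tcp [ 545. -190.  186.] z [ 0.23 -0.75 -0.62] lin [1.7 2.1 0.7] rot [-0.004 -0.201  0.004] 0.2
label [ 546. -205.  177.] dist 152.1 off 1.7 ang 0.3
```

Run:
```python
from h import *
rs=[]
for n in("scene","side","wrist"):
    p,K,E=cam(n)
    print(n,"pred lens",proj(K,E,[633,-267,285]).round(),"pred label",proj(K,E,[546,-205,177]).round())
    for q in("reader_lens","blue_slide_label","blue_slide_center"): print("  ",q,[(np.round(t["pixel"]).tolist(),round(t["score"],2)) for t in models.tip_of(p,q)[:1]])
    save(p,"f_"+n)
print([b["score"] for b in models.spot_in(p,"blue_slide")[:1]])
a=cv2.imread("pics/f_wrist.png");b=cv2.imread("pics/f_scene.png")[150:350,320:520]
cv2.imwrite("pics/f.png",np.hstack([cv2.resize(a,(400,300)),cv2.resize(b,(300,300))]))
s=arm.read_state();print(s["position"],s["contact_force"],s["grasp_force"],s["clock"])
```

```text
scene pred lens [409. 221.] pred label [371. 264.]
   reader_lens [([409.0, 221.0], 0.74)]
   blue_slide_label [([370.0, 264.0], 0.38)]
   blue_slide_center [([307.0, 277.0], 0.61)]
side pred lens [379. 150.] pred label [374. 208.]
   reader_lens [([379.0, 150.0], 0.8)]
   blue_slide_label [([311.0, 233.0], 0.28)]
   blue_slide_center [([351.0, 275.0], 0.52)]
wrist pred lens [682. 319.] pred label [324. 315.]
   reader_lens []
   blue_slide_label []
   blue_slide_center []
[0.83]
[ 539.97768716 -191.83430704  185.32514506] [-0.85844199  0.22629733 -1.28551212] 60.722612142562866 11.375
```

View pics/f.png

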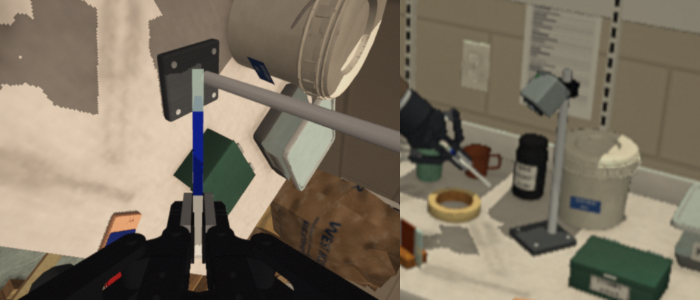

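```bash
python3 -c "
from bench import job;print(job.job_done())"
```

```text
the job is handed in; nothing more can be done
None
```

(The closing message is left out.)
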